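Level the glazing plate and hold the spirit level down

ROBOT

A 6-joint arm with a two-finger parallel gripper is mounted at the origin on the work surface. World frame = base frame: x ahead of the robot, y to its left, z up, the work surface at z = 0. Lengths are in m, angles in rad, forces in N, time in s.
With the tool pointing down it reaches from about 0.35 to 0.975 m from the base axis. Payload 4.9 kg.
Tool frame: the origin (TCP) lies at the very end of the fingers, on their centre line; the grasp point (between the pads) lies behind it (manip.pinch_z is the y of the grasp point in the tool frame, in m); y points along the fingers, x is the direction in which the jaws open and shut, and the axes are right-handed (so a half turn about y gives the same grasp; the last joint's range is limited). The gripper opens to 85 mm and grips with 20 to 120 N. Pads are 22 mm wide; open, the fingers measure 114 mm over their backs; the gripper's body (76 mm by 85 mm) begins 54 mm behind the grasp point. The pads swing forward as they close: fully open they stand 13 mm farther back than shut.
Start: joints at [-1.443, 0.053, 1.613, -0, 1.476, -0.119], TCP at [0.153, -0.606, 0.231] pointing down, gripper open.
Joint ranges: [-3.01, 3.01], [-1.01, 2.22], [0.06, 2.58], [-1.02, 4.17], [0.09, 2.62], [-3.14, 3.14]. Speed limits (rad/s): [2.57, 2.57, 3.14, 3.14, 3.14, 3.14].

INTERFACE

Orientations are given as a unit quaternion [w, x, y, z].
In Python, from plant import manip gives the robot as it stands.
- The arm moves only by the tool drive_tool, never from a script. Its argument "motion" is a list of rows, each a list of 3 entries, a list of its own where there are three numbers: the shift along the tool's x, y, z in units of 25 mm (1.0 is 25 mm), then the turn, a rotation vector about the tool's x, y, z in units of 5 degrees (1.0 is 5 degrees), then the closure, from -1 (fully open) to 1 (shut). A call has 1 to 12 rows; each row shifts and turns the commanded pose from where the row before left it, along the tool's axes as they then stand; what a row does not reach is not made up. A row lasts 1/10 s, in which the tool goes at most 50 mm and 8.59 degrees, less where a joint would pass 70% of its speed; a pose out of reach is approached as far as the arm can. A call is refused whole if a number of a shift passes 1 or a number of a turn 1, either way. A call with a gripper value outside its range is refused whole. The fingers move at their own pace and stop on an object; the grip force is fixed at half the most. Time passes only in rows, so rows that do not move let the fingers close. It gives the time, the measured TCP pose, the force and the opening at its end, in the units of the state.
- manip.state(): the state, without advancing time (a new reading comes with each control period).
- manip.grab_frame(name): name is "scene" or "top" or "wrist"; returns a dict with "img" (480x640x3 uint8, blue, green, red), "range_z" (480x640 float32, m along the optical axis (not along the pixel's ray), 0 where there is no reading), "camera_matrix" (3x3 intrinsics, pixels), "world_from_camera" (4x4, takes a point from camera to world coordinates); the wrist camera has in their place "T_tool_cam" (4x4, takes a point from camera to tool coordinates, whose origin is the TCP and whose axes are the tool frame's). Camera axes: x right, y down, z forward; pixel columns grow to the right and rows downward; lengths in m; the calibration is good to about 2 mm. A picture is of the moment at which its call begins: read the wrist's pose just before it.
- manip.job_done(): hands the job in, once; it reports no verdict.
The state is a dict: "time": time; "joint_pos": joint angles; "joint_vel": joint speeds; "joint_efforts": joint torques, N m; "tool_pos": TCP position; "tool_rot": TCP orientation; "contact_force": force on the tool from outside, world axes, zero at the start; "ft_torque": the same for the moment, N m; "gripper_width": opening from 0.0 (shut) to 1.0 (fully open).
Only numpy, scipy, OpenCV 4.12 (cv2) and the standard library are available. Lean on these libraries where they do the work, as an engineer would, in place of code of your own. Each camera call takes 0.05 s, during which the arm holds its last target. There are 200 camera calls.

TASK

Oil the thread of the glazing plate's levelling foot by pressing the oil can's sprung cap fully down and letting it come up again, then turn the foot's wing knob until the bubble of the spirit level on the plate sits between its two lines. Let go of the knob, press down on top of the spirit level with the fingers at about 10 N, and finish while still pressing it, bubble centred, so that the lock nut can be done up. Leave the other things on the bench and plate where they are.

Things in the scene. Friction and masses are not known exactly. Their poses are not given: they have to be found in the camera images.
- oil_cap_top (a point): Centre of the top of the oil can's white press cap (cylinder 22 mm in diameter, 18 mm tall), 130 mm above the bench, on a small upright aluminium can (44 mm in diameter) fixed at the robot's side of the plate, near the foot; a thin spout runs from the can down to the foot's thread. z up.
- oil_cap (a joint): Travel of the sprung cap, m: 0 up, 0.006 fully down. It takes 2 N to start and 5 N to bottom out, and springs back up by itself. 4.5 mm or more held for 0.1 s is a full press; below 1.5 mm is up again.
- foot_grip (a point): Grip point of the levelling foot's black wing knob, on its vertical axis, 88 mm above the bench. The wing is an upright bar 48 mm long (this point's x axis), 13 mm thick (y axis) and 30 mm tall, 70 to 100 mm above the bench. It turns without rising and stays where left (friction 0.1 N m). At the start it needs 0.85 to 1.8 rad clockwise, seen from above.
- plate: Steel plate 160 x 210 x 9 mm, top about 55 mm above the bench, with a 50 mm wide ear round the foot, hinged on two posts at the other end. Origin: middle of the hinge line, on its underside; y points from foot to hinge, z up. The foot's axis is 230 mm from the hinge line, in -y. Turning the foot clockwise raises that end, which starts too low: about 2.3 mm (10 mrad of tilt) per rad.
- plate_mid (a point): Point on the plate's top, 80 mm from the hinge line towards the foot; axes as the plate's.
- level: Aluminium spirit level, a bar 160 mm long (its y axis, towards the hinge), 22 mm wide, 32 mm tall, about 0.4 kg, lying loose on the plate. Origin: centre of its underside. A green vial 60 mm long lies flush in the middle of its top, with two black lines 20 mm apart and a pale bubble 14 mm long.
- level_press (a point): Point on the solid top of the level, 50 mm from its middle towards the hinge end, clear of the vial: a good place to press (anywhere on the top will do).
- bubble (a joint): Bubble's offset from the middle between the two lines, m, positive along the level's y (towards the hinge end). It is between the lines within 3 mm either way. It starts 5 to 11 mm towards the hinge end, moves about 6.2 mm per rad of the foot (clockwise brings it down to 0 and on to negative); it answers to the tilt of the level and settles in about 1 s.
- tile: Bystander: celadon ceramic test tile 45 x 45 x 6 mm, loose on the plate beside the level. Origin at the centre of its underside.
- rib: Bystander: flat wooden rib 125 x 50 x 6 mm, lying on the bench at the robot's side of the plate.
- turning_tool: Bystander: aluminium turning tool 175 mm long, 10 mm thick, lying on the bench beyond the plate.
- mug: Bystander: glazed blue mug 80 mm wide, 90 mm tall, standing past the hinge end of the plate. Origin at the centre of its underside.
- jar: Bystander: glass jar 64 mm wide, 90 mm tall, standing to the robot's right.
- brush: Bystander: brush 180 mm long, lying to the robot's right.

How it is judged:
On the way, in this order (a step that is already met when the one before it is completed fails the run):
1. the oil can's cap is pressed fully down (value of joint oil_cap above 0.0045 m), for 0.1 s.
2. the cap has come up again (value of joint oil_cap below 0.0015 m), for 0.1 s.
3. the foot has been turned until the bubble sits between its lines, the level lying flat and untouched (value of joint bubble between -0.003 and 0.003 m and angle between plate's own z axis and vertical below 0.006 rad and z of level in the frame of plate_mid below 0.004 m and x of level in the frame of plate_mid between -0.05 and 0.05 m and y of level in the frame of plate_mid between -0.04 and 0.04 m and angle between the y axis of level and the y axis of plate_mid, either way round below 0.2 rad and angle between level's own z axis and vertical below 0.03 rad and contact force between the arm and level below 0.2 N), for 0.5 s.
At the end, for the whole second after the job is handed in: The fingers press the spirit level with 4 to 25 N while it lies flat on the plate, along it (within 0.2 rad) and within 40 to 50 mm of the marked mid point; the bubble is within 3 mm of centre and the plate within 6 mrad of level; the arm touches neither knob nor plate, and the oil cap is up (value of joint bubble between -0.003 and 0.003 m and angle between plate's own z axis and vertical below 0.006 rad and z of level in the frame of plate_mid below 0.004 m and x of level in the frame of plate_mid between -0.05 and 0.05 m and y of level in the frame of plate_mid between -0.04 and 0.04 m and angle between the y axis of level and the y axis of plate_mid, either way round below 0.2 rad and angle between level's own z axis and vertical below 0.03 rad and contact force between the fingers and level between 4 and 25 N and contact force between the arm and foot below 0.3 N and contact force between the arm and plate below 0.3 N and value of joint oil_cap below 0.0015 m); the arm keeps its last pose, push and grip.
It fails at once if a bystander is pushed more than 30 mm (distance of any of tile, rib, turning_tool, mug, jar, brush from where it was at the start of the episode above 0.03 m).
It fails at once if the spirit level is tipped or lifted off the plate (angle between level's own z axis and vertical above 0.25 rad or z of level in the frame of plate_mid above 0.02 m).
It also fails if it takes over 54 s, if anything falls off the work surface, if the arm or the gripper's body presses on something with over 40 N, if the wrist force passes 120 N, or if a joint passes its speed limit or range.

## Working session

There is one attempt and no reset: what is moved stays moved. The work goes in short steps, Python scripts to look and compute and a tool call to move; the robot and the scene stay as the last step left them, time stands still between calls to the robot, and variables do not carry over. Pictures are saved under pics/ and viewed, about 8 in all and at most 12, crops included, and the job is handed in when it is done.

Besides the shell and the picture viewer there is one more tool, called after "Call:" by a JSON object that holds its "method" and its "body", one argument or row to a line. drive_tool: Moves the arm, as the interface text tells. Its arguments: {"type":"object","properties":{"motion":{"type":"array","items":{"type":"array"}}},"required":["motion"]}

```bash
mkdir -p pics
cat > h.py <<'E'
import numpy as np, cv2
from plant import manip
from scipy.spatial.transform import Rotation as R
def grab(n):
    s=manip.state(); f=manip.grab_frame(n)
    if n=="wrist":
        T=np.eye(4);q=s["tool_rot"];T[:3,:3]=R.from_quat([q[1],q[2],q[3],q[0]]).as_matrix();T[:3,3]=s["tool_pos"]
        f["W"]=T@f["T_tool_cam"]
    else: f["W"]=f["world_from_camera"]
    return f
def pt(f,u,v,z=None):
    K=f["camera_matrix"];r=np.array([(u-K[0,2])/K[0,0],(v-K[1,2])/K[1,1],1.]);W=f["W"]
    if z is None: d=np.median(f["range_z"][v-1:v+2,u-1:u+2])
    else: d=(z-W[2,3])/(W[:3,:3]@r)[2]
    return W[:3,:3]@(r*d)+W[:3,3]
E
python3 - <<'E'
from h import *
import pickle
for n in("scene","top"):
    f=grab(n);cv2.imwrite(f"pics/{n}0.png",f["img"]);pickle.dump(f,open(n+".pkl","wb"));print(n,f["W"].round(3).tolist())
s=manip.state();print(s,manip.pinch_z)
E
```

```text
scene [[0.327, 0.602, -0.728, 1.332], [0.945, -0.209, 0.252, -0.322], [-0.0, -0.771, -0.637, 0.729], [0.0, 0.0, 0.0, 1.0]]
top [[0.01, -0.994, 0.105, 0.455], [-1.0, -0.008, 0.014, -0.088], [-0.013, -0.105, -0.994, 1.254], [0.0, 0.0, 0.0, 1.0]]
{'time': 0.1, 'joint_pos': array([-1.44304365e+00,  5.32689258e-02,  1.61416366e+00, -2.16731166e-05,
        1.47599327e+00, -1.19009737e-01]), 'joint_vel': array([-0.00019333, -0.00258742, -0.00280108,  0.00023354, -0.00013729,
        0.00019399]), 'joint_efforts': array([-1.56442275e-03, -3.94906569e+01, -3.71362317e+01, -2.36736978e-04,
        3.98070508e-03, -2.09399751e-06]), 'tool_pos': array([ 0.15258218, -0.6055061 ,  0.23019538]), 'tool_rot': array([ 0.55818439, -0.55728264,  0.4351298 , -0.43419846]), 'contact_force': array([-0.67640337,  0.01562287, -0.50748484]), 'ft_torque': array([-0.01515863,  0.00762046,  0.05407445]), 'gripper_width': 0.998835837796797} -0.0187
```

View pics/top0.png

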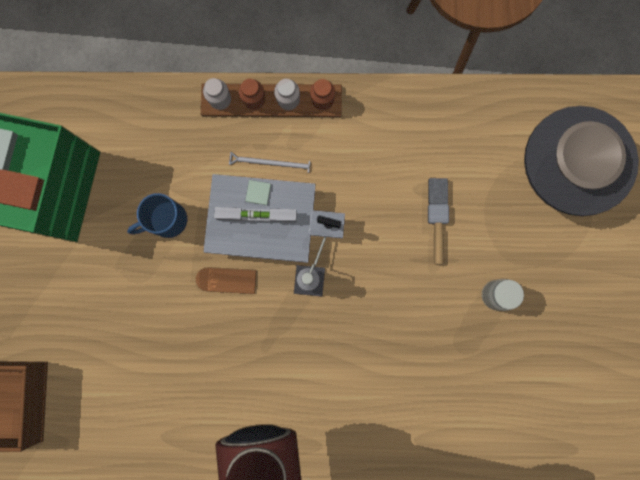

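View pics/scene0.png

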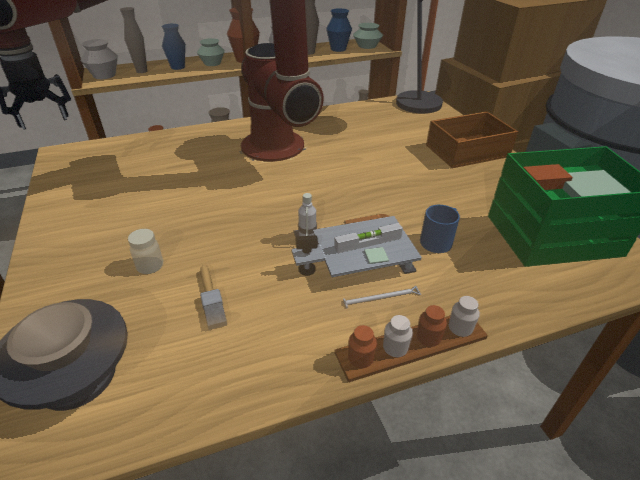

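The top view has the level at about (255,214), knob at (329,223), can cap at (308,279), tile at (258,192) and mug at (160,216). I'll enlarge that area.

Run:
```python
from h import *
import pickle
f=pickle.load(open("top.pkl","rb"))
c=f["img"][165:305,190:360];cv2.imwrite("pics/topc.png",cv2.resize(c,None,fx=4.5,fy=4.2,interpolation=cv2.INTER_CUBIC) if 0 else cv2.resize(c,None,fx=4,fy=4,interpolation=cv2.INTER_CUBIC))
for n,u,v,z in[("cap",308,279,.13),("knob",329,223,.1),("levA",216,213,.087),("levB",295,215,.087),("plate c1",212,177,.055),("c2",206,252,.055),("c3",315,185,.055),("c4",309,261,.055)]:
    print(n,pt(f,u,v,z).round(4),pt(f,u,v).round(4))
```

```text
cap [ 0.4981 -0.0496  0.13  ] [ 0.4983 -0.0494  0.1261]
knob [ 0.6074 -0.0877  0.1   ] [ 0.6076 -0.0877  0.0988]
levA [0.6271 0.1336 0.087 ] [0.6272 0.1338 0.0858]
levB [ 0.6243 -0.0212  0.087 ] [ 0.6249 -0.021   0.0831]
plate c1 [0.7053 0.1498 0.055 ] [0.7061 0.1506 0.0512]
c2 [0.5529 0.1575 0.055 ] [0.5532 0.1582 0.0516]
c3 [ 0.6904 -0.0588  0.055 ] [ 0.7014 -0.0574 -0.0012]
c4 [ 0.5368 -0.0485  0.055 ] [ 0.5406 -0.0467 -0.0008]
```

View pics/topc.png

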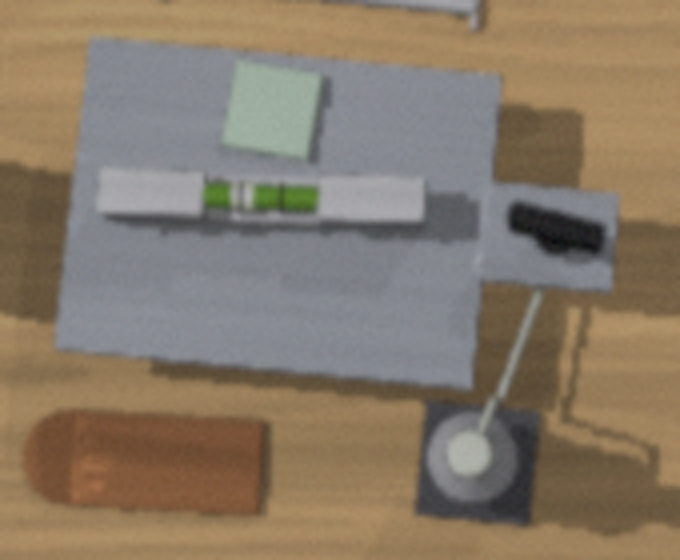

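```bash
cat >> h.py <<'E'
def go(target,deg=None):
    s=manip.state();q=s["tool_rot"];M=R.from_quat([q[1],q[2],q[3],q[0]]).as_matrix()
    d=M.T@(np.array(target)-s["tool_pos"])/.025
    print("pos",s["tool_pos"].round(4),"shift units",d.round(2),"x-axis yaw",np.degrees(np.arctan2(M[1,0],M[0,0])).round(1),"y-ax",M[:,1].round(3),"t",round(s["time"],2),"F",s["contact_force"].round(2),"q",s["joint_pos"].round(2),"w",round(s["gripper_width"],3))
E
python3 - <<'E'
from h import *
import pickle
f=pickle.load(open("top.pkl","rb"))
P=lambda a,b,z:pt(f,190+a/4-.4,165+b/4-.4,z).round(4)
print("cap",P(468,453,.13),"knob",P(557.5,227,.1),"wing",P(512,216,.1)-P(603,237,.1))
print("lev", P(98,193,.087),P(424,198,.087))
# cap depth centroid
W=f["W"];u,v=np.meshgrid(range(295,322),range(265,292));z=f["range_z"][265:292,295:322]
K=f["camera_matrix"];p=np.stack([(u-K[0,2])/K[0,0]*z,(v-K[1,2])/K[1,1]*z,z],-1)@W[:3,:3].T+W[:3,3]
m=p[...,2]>.118;print("cap depth",p[m].mean(0).round(4),m.sum(),p[...,2].max())
g=pickle.load(open("scene.pkl","rb"))
print("scene cap",pt(g,307,197,.13))
go([.498,-.049,.16])
E
```

```text
cap [ 0.5002 -0.0469  0.13  ] knob [ 0.6106 -0.0876  0.1   ] wing [0.0099 0.0439 0.    ]
lev [0.6273 0.1373 0.087 ] [ 0.6261 -0.0223  0.087 ]
cap depth [ 0.4984 -0.0492  0.18  ] 110 1.2536946921690428
scene cap [ 0.51103237 -0.0473513   0.13      ]
pos [ 0.1526 -0.6055  0.2302] shift units [-18.21   2.84  18.84] x-axis yaw -75.9 y-ax [-0.     0.002 -1.   ] t 0.1 F [-0.68  0.02 -0.51] q [-1.44  0.05  1.61 -0.    1.48 -0.12] w 0.999
```

Call:
{"method": "drive_tool", "body": {
  "motion": [
    [[-0.91,0,0.94],[0,0,0],1],
    [[-0.91,0,0.94],[0,0,0],1],
    [[-0.91,0,0.94],[0,0,0],1],
    [[-0.91,0,0.94],[0,0,0],1],
    [[-0.91,0,0.94],[0,0,0],1],
    [[-0.91,0,0.94],[0,0,0],1],
    [[-0.91,0,0.94],[0,0,0],1],
    [[-0.91,0,0.94],[0,0,0],1],
    [[-0.91,0,0.94],[0,0,0],1],
    [[-0.91,0,0.94],[0,0,0],1],
    [[-0.91,0,0.94],[0,0,0],1],
    [[-0.91,0,0.94],[0,0,0],1]
  ]
}}

```text
time: 1.3
tool_pos: [0.3597, -0.271, 0.2309]
tool_rot: [0.558, -0.558, 0.435, -0.435]
contact_force: [0.5, -0.3, -0.4]
gripper_width: -0.002
```

Call:
{"method": "drive_tool", "body": {
  "motion": [
    [[-0.91,0,0.94],[0,0,0],1],
    [[-0.91,0,0.94],[0,0,0],1],
    [[-0.91,0,0.94],[0,0,0],1],
    [[-0.91,0.2,0.94],[0,0,0],1],
    [[-0.91,0.2,0.94],[0,0,0],1],
    [[-0.91,0.2,0.94],[0,0,0],1],
    [[-0.91,0.4,0.94],[0,0,0],1],
    [[-0.91,0.4,0.94],[0,0,0],1],
    [[0,0,0],[0,0,0],1],
    [[0,0,0],[0,0,0],1],
    [[0,0,0],[0,0,0],1],
    [[0,0,0],[0,0,0],1]
  ]
}}

```text
time: 2.5
tool_pos: [0.4972, -0.0509, 0.1968]
tool_rot: [0.557, -0.557, 0.435, -0.435]
contact_force: [0.7, -0.5, -0.2]
gripper_width: 0.002
```

Run:
```python
from h import *
go([.499,-.048,.132])
f=grab("wrist");cv2.imwrite("pics/w1.png",f["img"])
K=f["camera_matrix"];C=np.linalg.inv(f["W"])
for p in([.499,-.048,.13],manip.state()["tool_pos"]):
    c=(C@np.append(p,1))[:3];print((K@c/c[2])[:2])
```

```text
pos [ 0.4972 -0.0509  0.1968] shift units [-0.1   2.59  0.1 ] x-axis yaw -75.9 y-ax [ 0.001 -0.    -1.   ] t 2.5 F [ 0.67 -0.47 -0.19] q [-0.25 -0.23  1.94 -0.    1.44  1.07] w 0.002
[314.0585041  248.46866039]
[317.71537107 313.16039794]
```

View pics/w1.png

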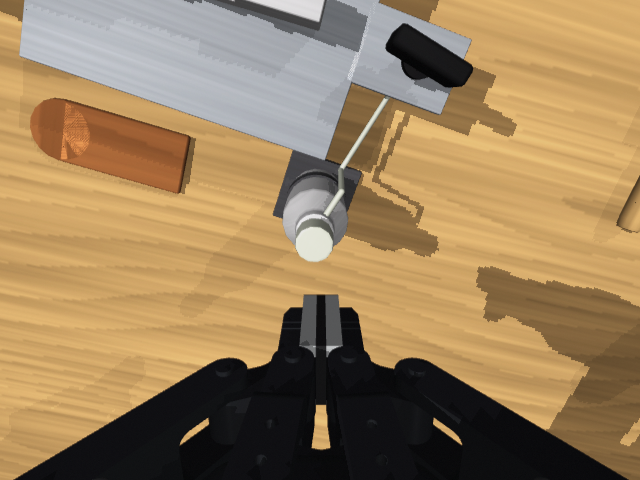

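The wrist view has the cap centre at (314,243) and the wing knob top from about (396,37) to (463,76).

Run:
```python
from h import *
f=grab("wrist")
c=pt(f,314,243,.13);print(c.round(4));a=pt(f,398,33,.1);b=pt(f,463,72,.1);print("wing",a.round(4),b.round(4),((a+b)/2).round(4),np.degrees(np.arctan2(*(a-b)[1::-1])))
go([c[0],c[1],.132])
```

```text
[ 0.5021 -0.0472  0.13  ]
wing [ 0.6189 -0.0646  0.1   ] [ 0.6091 -0.1053  0.1   ] [ 0.614  -0.0849  0.1   ] 76.41009718791221
pos [ 0.4972 -0.0508  0.1968] shift units [-0.09  2.59  0.22] x-axis yaw -75.9 y-ax [ 0.001 -0.    -1.   ] t 2.6 F [-0.12  0.33  0.1 ] q [-0.25 -0.23  1.94 -0.    1.44  1.07] w -0.0
```

Call:
{"method": "drive_tool", "body": {
  "motion": [
    [[-0.1,0.7,0.16],[0,0,0],1],
    [[0,0.7,0],[0,0,0],1],
    [[0,0.7,0],[0,0,0],1],
    [[0,0.35,0],[0,0,0],1],
    [[0,0.1,0],[0,0,0],1],
    [[0,0.05,0],[0,0,0],1],
    [[0,0.05,0],[0,0,0],1],
    [[0,0,0],[0,0,0],1]
  ]
}}

```text
time: 3.4
tool_pos: [0.501, -0.0468, 0.1309]
tool_rot: [0.558, -0.558, 0.434, -0.435]
contact_force: [0.0, 0.2, 0.4]
gripper_width: 0.002
```

Call:
{"method": "drive_tool", "body": {
  "motion": [
    [[0,0.05,0],[0,0,0],1],
    [[0,0.05,0],[0,0,0],1],
    [[0,0.05,0],[0,0,0],1],
    [[0,0,0],[0,0,0],1]
  ]
}}

```text
time: 3.8
tool_pos: [0.5012, -0.0468, 0.1269]
tool_rot: [0.558, -0.558, 0.434, -0.435]
contact_force: [0.9, 0.9, 4.0]
gripper_width: -0.0
```

Call:
{"method": "drive_tool", "body": {
  "motion": [
    [[0,0.05,0],[0,0,0],1],
    [[0,0.05,0],[0,0,0],1],
    [[0,0.05,0],[0,0,0],1],
    [[0,0.05,0],[0,0,0],1],
    [[0,0,0],[0,0,0],1],
    [[0,0,0],[0,0,0],1]
  ]
}}

```text
time: 4.4
tool_pos: [0.5012, -0.0468, 0.1239]
tool_rot: [0.558, -0.558, 0.434, -0.435]
contact_force: [-5.3, 0.7, 15.2]
gripper_width: -0.002
```

Call:
{"method": "drive_tool", "body": {
  "motion": [
    [[0,0,0],[0,0,0],1],
    [[0,-0.2,0],[0,0,0],1],
    [[0,-0.4,0],[0,0,0],1],
    [[0,-1,0],[0,0,0],1],
    [[0,-1,0],[0,0,0],1],
    [[0,0,0],[0,0,0],1]
  ]
}}

```text
time: 5.0
tool_pos: [0.5021, -0.0469, 0.1897]
tool_rot: [0.559, -0.557, 0.433, -0.436]
contact_force: [0.7, -0.2, 1.1]
gripper_width: -0.001
```

Call:
{"method": "drive_tool", "body": {
  "motion": [
    [[0,0,0],[0,-1,0],0],
    [[0,0,0],[0,-1,0],0],
    [[0,0,0],[0,-1,0],0],
    [[0,0,0],[0,-1,0],0],
    [[0,0,0],[0,-1,0],0],
    [[0,0,0],[0,-1,0],0],
    [[0,0,0],[0,-1,0],0],
    [[0,0,0],[0,-1,0],0],
    [[0,0,0],[0,-1,0],0],
    [[0,0,0],[0,-1,0],0],
    [[0,0,0],[0,-1,0],0],
    [[0,0,0],[0,-1,0],0]
  ]
}}

```text
time: 6.2
tool_pos: [0.4994, -0.0463, 0.1843]
tool_rot: [0.701, -0.7, 0.098, -0.095]
contact_force: [0.3, 0.3, 0.1]
gripper_width: 0.498
```

Run:
```python
from h import *
go([.612,-.087,.17])
```

```text
pos [ 0.4994 -0.0463  0.1843] shift units [ 4.78  0.55 -0.35] x-axis yaw -15.7 y-ax [-0.003  0.001 -1.   ] t 6.2 F [0.3  0.29 0.08] q [-0.24 -0.21  1.94  0.    1.42  0.03] w 0.498
```

Call:
{"method": "drive_tool", "body": {
  "motion": [
    [[0.8,0,-0.06],[0,0,0],0],
    [[0.8,0,-0.06],[0,0,0],0],
    [[0.8,0,-0.06],[0,0,0],0],
    [[0.8,0,-0.06],[0,0,0],0],
    [[0.8,0,-0.06],[0,0,0],0],
    [[0.78,0,-0.05],[0,0,0],0],
    [[0,0,0],[0,-0.5,0],0],
    [[0,0,0],[0,0,0],0],
    [[0,0,0],[0,0,0],0]
  ]
}}

```text
time: 7.1
tool_pos: [0.6122, -0.0874, 0.1847]
tool_rot: [0.702, -0.702, 0.083, -0.082]
contact_force: [0.6, -0.1, 0.1]
gripper_width: 0.499
```

Run:
```python
from h import *
f=grab("wrist");cv2.imwrite("pics/w2.png",f["img"]);go([.612,-.087,.072])
import pickle;pickle.dump(f,open("w2.pkl","wb"))
```

```text
pos [ 0.6123 -0.0874  0.1851] shift units [-0.01  4.52  0.01] x-axis yaw -13.4 y-ax [-0.002  0.001 -1.   ] t 7.15 F [ 0.51  0.32 -1.04] q [-0.26  0.07  1.67  0.    1.4  -0.03] w 0.502
```

View pics/w2.png

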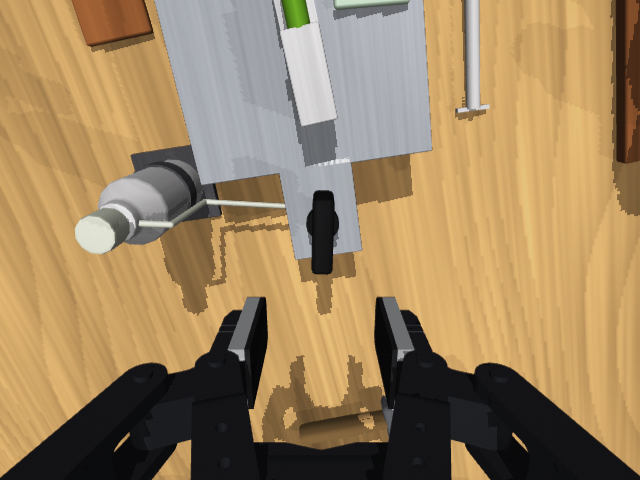

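The wing is vertical in the image, its top centre near (322,232), centred between the fingers.

Run:
```python
from h import *
import pickle
f=pickle.load(open("w2.pkl","rb"));a=pt(f,322,193,.1);b=pt(f,322,270,.1);print(a.round(4),b.round(4),((a+b)/2).round(4),np.degrees(np.arctan2(*(a-b)[1::-1])),pt(f,322,232))
```

```text
[ 0.6197 -0.0594  0.1   ] [ 0.6086 -0.1064  0.1   ] [ 0.6141 -0.0829  0.1   ] 76.70367713219478 [ 0.61428983 -0.08227702  0.10057892]
```

Call:
{"method": "drive_tool", "body": {
  "motion": [
    [[0,0.8,0.1],[0,0,0],0],
    [[0,0.8,0],[0,0,0],0],
    [[0,0.8,0],[0,0,0],0],
    [[0,0.8,0],[0,0,0],0],
    [[0,0.8,0],[0,0,0],0],
    [[0,0.4,0],[0,0,0],0],
    [[0,0,0],[0,0,0],0],
    [[0,0,0],[0,0,0],0]
  ]
}}

```text
time: 7.95
tool_pos: [0.614, -0.0853, 0.0769]
tool_rot: [-0.702, 0.702, -0.082, 0.083]
contact_force: [-0.5, -0.2, 0.5]
gripper_width: 0.498
```

Call:
{"method": "drive_tool", "body": {
  "motion": [
    [[0,0,0],[0,0,0],0.9],
    [[0,0,0],[0,0,0],0.9],
    [[0,0,0],[0,0,0],0.9],
    [[0,0,0],[0,0,0],0.9],
    [[0,0,0],[0,0,0],0.9],
    [[0,0,0],[0,0,0],0.9]
  ]
}}

```text
time: 8.55
tool_pos: [0.6136, -0.0853, 0.078]
tool_rot: [-0.702, 0.702, -0.082, 0.082]
contact_force: [-3.7, 0.1, 6.2]
gripper_width: 0.14
```

Call:
{"method": "drive_tool", "body": {
  "motion": [
    [[0,0,0],[0,1,0],0.9],
    [[0,0,0],[0,1,0],0.9],
    [[0,0,0],[0,1,0],0.9],
    [[0,0,0],[0,1,0],0.9],
    [[0,0,0],[0,1,0],0.9],
    [[0,0,0],[0,1,0],0.9],
    [[0,0,0],[0,1,0],0.9],
    [[0,0,0],[0,1,0],0.9],
    [[0,0,0],[0,1,0],0.9],
    [[0,0,0],[0,1,0],0.9],
    [[0,0,0],[0,1,0],0.9],
    [[0,0,0],[0,1,0],0.9]
  ]
}}

```text
time: 9.75
tool_pos: [0.6138, -0.0855, 0.078]
tool_rot: [-0.566, 0.567, -0.423, 0.423]
contact_force: [-3.7, 0.1, 5.9]
gripper_width: 0.137
```

Call:
{"method": "drive_tool", "body": {
  "motion": [
    [[0,0,0],[0,0,0],0.9],
    [[0,0,0],[0,0,0],0.9],
    [[0,0,0],[0,0,0],0.9],
    [[0,0,0],[0,0,0],0.9],
    [[0,0,0],[0,0,0],0.9],
    [[0,0,0],[0,0,0],0.9],
    [[0,0,0],[0,0,0],0.9],
    [[0,0,0],[0,0,0],0.9],
    [[0,0,0],[0,0,0],0.9],
    [[0,0,0],[0,0,0],0.9]
  ]
}}

```text
time: 10.75
tool_pos: [0.6137, -0.0855, 0.078]
tool_rot: [-0.567, 0.567, -0.422, 0.422]
contact_force: [-4.1, 1.2, 5.4]
gripper_width: 0.137
```

Run:
```python
from h import *
go([.613,-.085,.078])
t=grab("top");s=grab("scene");w=grab("wrist")
import pickle;o=pickle.load(open("top.pkl","rb"))
z=lambda i,k,W:cv2.resize(i,(W,int(i.shape[0]*W/i.shape[1])),interpolation=cv2.INTER_CUBIC)
a=z(o["img"][200:230,205:305],0,640);b=z(t["img"][200:230,205:305],0,640);c=z(s["img"][215:265,325:425],0,640)
cv2.imwrite("pics/m1.png",np.vstack([a,b,c[:206]]))
cv2.imwrite("pics/w3.png",w["img"])
```

```text
pos [ 0.6137 -0.0855  0.078 ] shift units [-0.03 -0.   -0.02] x-axis yaw -73.4 y-ax [-0. -0. -1.] t 10.75 F [-4.1   1.16  5.44] q [-0.26  0.18  1.74 -0.    1.22  1.02] w 0.137
```

View pics/m1.png

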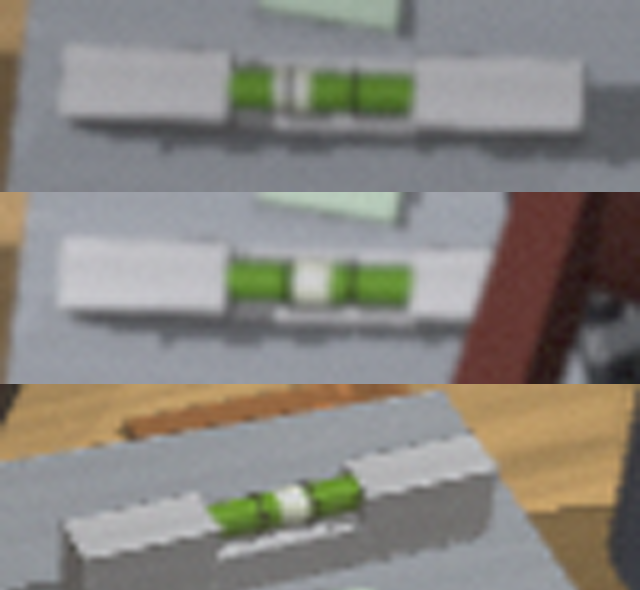

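Bubble centre was at x≈292 in the first strip and is now at ≈310, against a vial middle of ≈321 at 3.2 px/mm. That leaves about 3.5 mm, or roughly 30°.

Call:
{"method": "drive_tool", "body": {
  "motion": [
    [[0,0,0],[0,1,0],0.9],
    [[0,0,0],[0,1,0],0.9],
    [[0,0,0],[0,1,0],0.9],
    [[0,0,0],[0,1,0],0.9],
    [[0,0,0],[0,1,0],0.9],
    [[0,0,0],[0,1,0],0.9],
    [[0,0,0],[0,0.2,0],0.9],
    [[0,0,0],[0,0,0],0.9]
  ]
}}

```text
time: 11.7
tool_pos: [0.6137, -0.0856, 0.078]
tool_rot: [-0.433, 0.434, -0.558, 0.559]
contact_force: [-5.0, 0.2, 5.7]
gripper_width: 0.139
```

Call:
{"method": "drive_tool", "body": {
  "motion": [
    [[0,0,0],[0,0,0],0.2],
    [[0,0,0],[0,0,0],0.2],
    [[0,0,0],[0,0,0],0.2],
    [[0,-0.5,0],[0,0,0],0.2],
    [[0,-1,0],[0,0,0],0.2],
    [[0,-1,0],[0,0,0],0.2],
    [[0,-1,0],[0,0,0],0.6],
    [[0,-1,0],[0,0,0],0.9],
    [[0,0,0],[0,0,0],1],
    [[0,0,0],[0,0,0],1],
    [[0,0,0],[0,0,0],1]
  ]
}}

```text
time: 12.8
tool_pos: [0.6129, -0.085, 0.1875]
tool_rot: [0.433, -0.434, 0.559, -0.558]
contact_force: [1.0, 0.5, -0.1]
gripper_width: 0.001
```

Run:
```python
from h import *
go([.627,.107,.12])
t=grab("top");s=grab("scene")
z=lambda i,k,W:cv2.resize(i,(W,int(i.shape[0]*W/i.shape[1])),interpolation=cv2.INTER_CUBIC)
b=z(t["img"][200:230,205:305],0,640);c=z(s["img"][215:265,325:425],0,640)
cv2.imwrite("pics/m2.png",np.vstack([b,c[:250]]))
```

```text
pos [ 0.6129 -0.085   0.1875] shift units [-7.58  2.7  -1.35] x-axis yaw -104.4 y-ax [-0.002  0.001 -1.   ] t 12.8 F [ 1.03  0.49 -0.13] q [-0.26  0.07  1.67 -0.    1.4   1.56] w 0.001
```

View pics/m2.png

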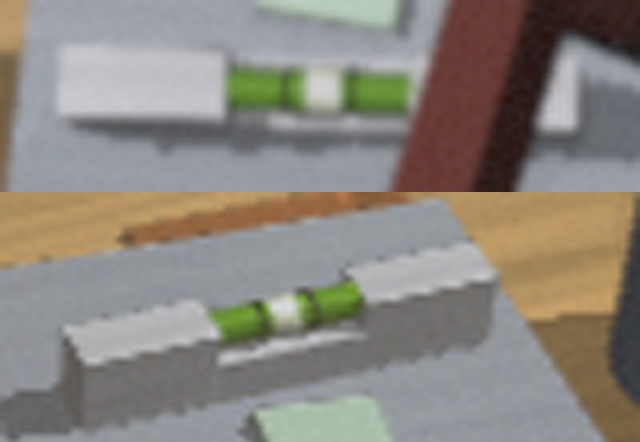

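The bubble is centred: ≈323 against lines at 289 and 353 (middle 321). The knob is free, so I'm moving over the press point.

Call:
{"method": "drive_tool", "body": {
  "motion": [
    [[-0.85,0,-0.15],[0,0,0],1],
    [[-0.85,0,-0.15],[0,0,0],1],
    [[-0.85,0,-0.15],[0,0,0],1],
    [[-0.85,0,-0.15],[0,0,0],1],
    [[-0.85,0,-0.15],[0,0,0],1],
    [[-0.85,0,-0.15],[0,0,0],1],
    [[-0.85,0,-0.15],[0,0,0],1],
    [[-0.85,0,-0.15],[0,0,0],1],
    [[-0.85,0,-0.15],[0,0,0],1],
    [[0,0,0],[0,0,0],1],
    [[0,0,0],[0,0,0],1],
    [[0,0,0],[0,0,0],1]
  ]
}}

```text
time: 14.1
tool_pos: [0.6281, 0.1077, 0.1881]
tool_rot: [0.433, -0.434, 0.559, -0.559]
contact_force: [-0.0, -2.2, -0.2]
gripper_width: 0.002
```

Run:
```python
from h import *
go([.628,.109,.1])
f=grab("wrist");cv2.imwrite("pics/w4.png",f["img"])
import pickle;pickle.dump(f,open("w4.pkl","wb"))
```

```text
pos [0.6281 0.1077 0.1881] shift units [-0.05  3.52 -0.02] x-axis yaw -104.4 y-ax [-0.001 -0.    -1.   ] t 14.1 F [-0.02 -2.19 -0.19] q [ 0.05  0.11  1.62 -0.    1.41  1.88] w 0.002
```

View pics/w4.png

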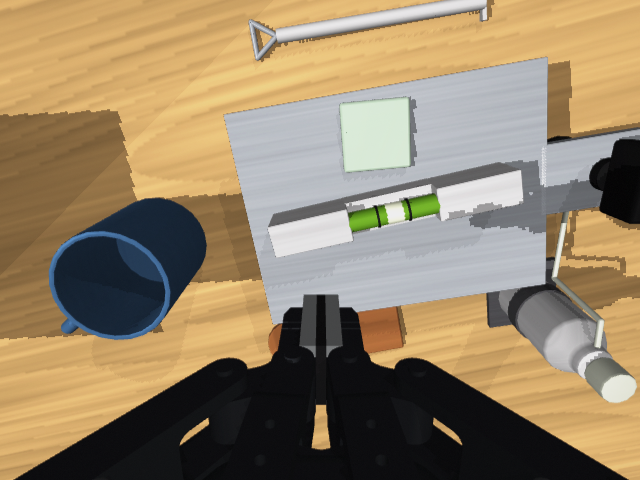

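Run:
```python
from h import *
import pickle
f=pickle.load(open("w4.pkl","rb"))
a=pt(f,273,242,.087);m=pt(f,394,212,.087);b=pt(f,521,186,.087);print(a.round(4),m.round(4),b.round(4),(m+(a-m)*50/80).round(4))
cv2.imwrite("pics/w4c.png",cv2.resize(f["img"][180:245,335:455],None,fx=6,fy=6,interpolation=cv2.INTER_CUBIC))
go([*(m+(a-m)*50/80)[:2],.1])
```

```text
[0.6299 0.1373 0.087 ] [0.6303 0.0582 0.087 ] [ 0.6272 -0.0205  0.087 ] [0.6301 0.1076 0.087 ]
pos [0.6283 0.1075 0.1884] shift units [-0.02  3.54  0.07] x-axis yaw -104.4 y-ax [-0.001 -0.    -1.   ] t 14.15 F [ 0.31 -0.57  0.26] q [ 0.05  0.11  1.62 -0.    1.41  1.88] w -0.0
```

View pics/w4c.png

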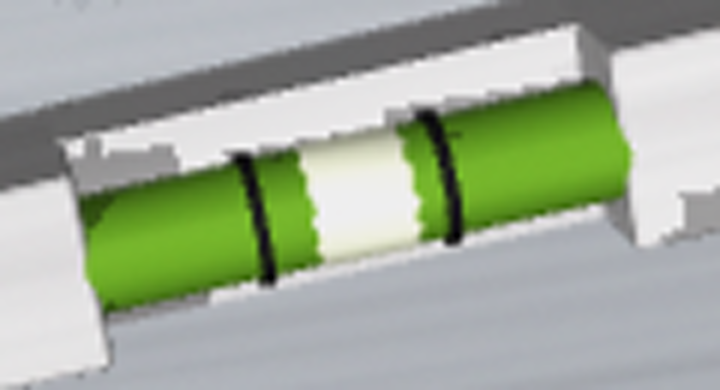

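Bubble is about 1.4 mm towards the foot (gaps 55 px and 29 px at 9.3 px/mm), well within 3 mm. Going down to press.

Call:
{"method": "drive_tool", "body": {
  "motion": [
    [[0,0.8,0],[0,0,0],1],
    [[0,0.8,0],[0,0,0],1],
    [[0,0.8,0],[0,0,0],1],
    [[0,0.7,0],[0,0,0],1],
    [[0,0.4,0],[0,0,0],1],
    [[0,0.2,0],[0,0,0],1],
    [[0,0.1,0],[0,0,0],1],
    [[0,0,0],[0,0,0],1],
    [[0,0,0],[0,0,0],1]
  ]
}}

```text
time: 15.05
tool_pos: [0.6291, 0.1085, 0.0949]
tool_rot: [-0.434, 0.433, -0.558, 0.559]
contact_force: [-0.0, -0.1, -0.4]
gripper_width: -0.008
```

Call:
{"method": "drive_tool", "body": {
  "motion": [
    [[0,0.05,0],[0,0,0],1],
    [[0,0.05,0],[0,0,0],1],
    [[0,0,0],[0,0,0],1]
  ]
}}

```text
time: 15.35
tool_pos: [0.6284, 0.1084, 0.0913]
tool_rot: [-0.434, 0.434, -0.559, 0.559]
contact_force: [0.0, 0.2, -0.4]
gripper_width: -0.003
```

Call:
{"method": "drive_tool", "body": {
  "motion": [
    [[0,0.05,0],[0,0,0],1],
    [[0,0.05,0],[0,0,0],1],
    [[0,0,0],[0,0,0],1]
  ]
}}

```text
time: 15.65
tool_pos: [0.6282, 0.1084, 0.0885]
tool_rot: [0.433, -0.434, 0.559, -0.558]
contact_force: [-0.1, -0.3, -0.5]
gripper_width: 0.001
```

Call:
{"method": "drive_tool", "body": {
  "motion": [
    [[0,0.04,0],[0,0,0],1],
    [[0,0,0],[0,0,0],1]
  ]
}}

```text
time: 15.85
tool_pos: [0.6283, 0.1084, 0.0876]
tool_rot: [0.433, -0.434, 0.559, -0.559]
contact_force: [-0.7, 0.3, 0.4]
gripper_width: -0.001
```

Call:
{"method": "drive_tool", "body": {
  "motion": [
    [[0,0.04,0],[0,0,0],1],
    [[0,0,0],[0,0,0],1],
    [[0,0,0],[0,0,0],1]
  ]
}}

```text
time: 16.15
tool_pos: [0.6286, 0.1084, 0.0871]
tool_rot: [-0.434, 0.434, -0.559, 0.559]
contact_force: [-0.4, -0.1, 1.8]
gripper_width: -0.004
```

Call:
{"method": "drive_tool", "body": {
  "motion": [
    [[0,0.03,0],[0,0,0],1],
    [[0,0,0],[0,0,0],1],
    [[0,0,0],[0,0,0],1]
  ]
}}

```text
time: 16.45
tool_pos: [0.6286, 0.1084, 0.0871]
tool_rot: [-0.434, 0.434, -0.558, 0.559]
contact_force: [-3.1, -0.5, 4.1]
gripper_width: -0.004
```

Call:
{"method": "drive_tool", "body": {
  "motion": [
    [[0,0.04,0],[0,0,0],1],
    [[0,0,0],[0,0,0],1],
    [[0,0,0],[0,0,0],1]
  ]
}}

```text
time: 16.75
tool_pos: [0.6287, 0.1084, 0.0871]
tool_rot: [-0.434, 0.434, -0.558, 0.559]
contact_force: [-4.7, -1.3, 9.4]
gripper_width: 0.0
```

Call:
{"method": "drive_tool", "body": {
  "motion": [
    [[0,0.04,0],[0,0,0],1],
    [[0,0,0],[0,0,0],1],
    [[0,0,0],[0,0,0],1]
  ]
}}

```text
time: 17.05
tool_pos: [0.6289, 0.1084, 0.0871]
tool_rot: [-0.434, 0.434, -0.558, 0.559]
contact_force: [-7.2, -1.8, 13.0]
gripper_width: 0.001
```

Call:
{"method": "drive_tool", "body": {
  "motion": [
    [[0,0,0],[0,0,0],1],
    [[0,0,0],[0,0,0],1],
    [[0,0,0],[0,0,0],1],
    [[0,0,0],[0,0,0],1],
    [[0,0,0],[0,0,0],1],
    [[0,0,0],[0,0,0],1],
    [[0,0,0],[0,0,0],1],
    [[0,0,0],[0,0,0],1],
    [[0,0,0],[0,0,0],1],
    [[0,0,0],[0,0,0],1]
  ]
}}

```text
time: 18.05
tool_pos: [0.6289, 0.1084, 0.0871]
tool_rot: [-0.434, 0.434, -0.558, 0.559]
contact_force: [-6.1, -0.6, 13.0]
gripper_width: -0.0
```

Run:
```python
from h import *
F=[]
w=grab("wrist")
for i in range(4):
    F.append(manip.state()["contact_force"].round(1).tolist()); s=grab("scene") if i%2 else grab("top")
print(F)
z=lambda i,W:cv2.resize(i,(W,int(i.shape[0]*W/i.shape[1])),interpolation=cv2.INTER_CUBIC)
cv2.imwrite("pics/fin.png",np.vstack([z(s["img"][215:265,325:425],640)[:250],z(w["img"][100:330,240:640],640)[:340]]))
go([0,0,0])
```

```text
[[-6.3, -0.9, 13.5], [-6.8, -0.5, 13.7], [-7.0, -0.2, 12.8], [-6.6, -0.4, 14.1]]
pos [0.6289 0.1084 0.0871] shift units [ 10.44   3.47 -23.3 ] x-axis yaw -104.4 y-ax [ 0. -0. -1.] t 18.3 F [-7.11 -0.82 13.74] q [ 0.05  0.21  1.69 -0.    1.24  1.88] w -0.004
```

View pics/fin.png

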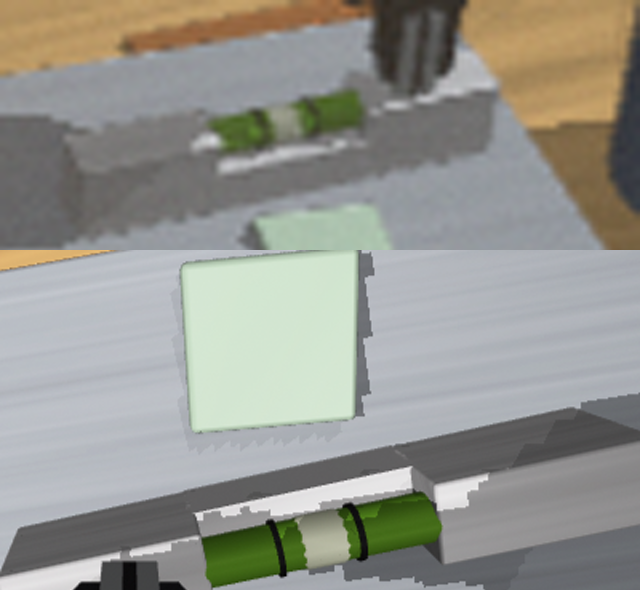

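Bubble is still between the lines with green visible both sides. I'll ease the press towards 10 N and measure the gaps numerically.

Call:
{"method": "drive_tool", "body": {
  "motion": [
    [[0,-0.03,0],[0,0,0],1],
    [[0,0,0],[0,0,0],1],
    [[0,0,0],[0,0,0],1],
    [[0,0,0],[0,0,0],1],
    [[0,0,0],[0,0,0],1],
    [[0,0,0],[0,0,0],1],
    [[0,0,0],[0,0,0],1],
    [[0,0,0],[0,0,0],1],
    [[0,0,0],[0,0,0],1],
    [[0,0,0],[0,0,0],1]
  ]
}}

```text
time: 19.3
tool_pos: [0.6288, 0.1084, 0.0871]
tool_rot: [-0.434, 0.434, -0.558, 0.559]
contact_force: [-5.7, -0.0, 10.5]
gripper_width: -0.001
```

Run:
```python
from h import *
w=grab("wrist");go([0,0,0])
# profile along the vial axis: full image px from crop /1.6 + offset
a=np.array([207,565])-[0,250];b=np.array([438,514])-[0,250]
A=a/1.6+[240,100];B=b/1.6+[240,100]
t=np.linspace(0,1,121);p=A+(B-A)*t[:,None]
im=cv2.GaussianBlur(w["img"],(3,3),0)
acc=np.mean([cv2.remap(im,(p[:,0]+0).astype(np.float32)[None],(p[:,1]+o).astype(np.float32)[None],cv2.INTER_LINEAR)[0].astype(float) for o in(-2,0,2)],0)
for i in range(0,121,2): print(i/2,acc[i].astype(int).tolist(),end=" ")
```

```text
pos [0.6288 0.1084 0.0871] shift units [ 10.44   3.48 -23.29] x-axis yaw -104.4 y-ax [ 0. -0. -1.] t 19.35 F [-5.37 -0.34 10.76] q [ 0.05  0.21  1.69 -0.    1.24  1.88] w -0.0
0.0 [44, 110, 79] 1.0 [25, 107, 68] 2.0 [25, 107, 68] 3.0 [25, 107, 68] 4.0 [26, 107, 68] 5.0 [25, 107, 68] 6.0 [25, 107, 68] 7.0 [25, 107, 68] 8.0 [25, 108, 69] 9.0 [25, 108, 69] 10.0 [25, 107, 68] 11.0 [25, 107, 68] 12.0 [25, 107, 68] 13.0 [25, 107, 68] 14.0 [26, 108, 69] 15.0 [26, 108, 68] 16.0 [26, 107, 69] 17.0 [25, 106, 67] 18.0 [20, 55, 39] 19.0 [20, 26, 23] 20.0 [25, 95, 62] 21.0 [25, 107, 68] 22.0 [25, 107, 69] 23.0 [26, 107, 68] 24.0 [33, 111, 75] 25.0 [103, 149, 132] 26.0 [158, 179, 177] 27.0 [159, 181, 178] 28.0 [160, 181, 179] 29.0 [159, 181, 179] 30.0 [159, 180, 178] 31.0 [158, 180, 178] 32.0 [158, 180, 177] 33.0 [157, 179, 177] 34.0 [157, 178, 176] 35.0 [156, 178, 176] 36.0 [117, 155, 143] 37.0 [27, 106, 69] 38.0 [25, 106, 67] 39.0 [19, 68, 44] 40.0 [18, 20, 19] 41.0 [23, 76, 51] 42.0 [24, 105, 67] 43.0 [25, 105, 67] 44.0 [25, 105, 67] 45.0 [25, 105, 67] 46.0 [25, 105, 67] 47.0 [25, 105, 67] 48.0 [24, 104, 66] 49.0 [24, 105, 66] 50.0 [24, 104, 66] 51.0 [24, 104, 66] 52.0 [24, 104, 66] 53.0 [24, 104, 66] 54.0 [24, 104, 66] 55.0 [24, 103, 66] 56.0 [23, 103, 65] 57.0 [24, 103, 65] 58.0 [24, 103, 65] 59.0 [35, 96, 67] 60.0 [103, 111, 108]
```

Bubble offset is about -1.2 mm, the press is 10.8 N vertical, and everything is steady. Handing in.

```bash
python3 -c "
from plant import manip
print(manip.job_done())"
```

```text
the job is handed in; nothing more can be done
None
```

The job is handed in, at about 19.4 s of the 54 s allowed. The hand-in gives no verdict, so what follows rests on my own checks.

- **Oil can:** I pressed the cap down with the closed fingers until it bottomed out at about 6 mm and 15 N. I then lifted well clear so it could spring back. I had no direct reading of the cap's joint.
- **Foot:** I turned the wing knob about 91° clockwise and let go. The bubble was between its lines with nothing touching the level.
- **Final press:** I ended pressing the level 50 mm from its middle, at the hinge end. The vertical force was about 10.8 N, with about 5.4 N sideways from friction. The total of about 12 N is inside the 4 to 25 N window.
- **Bubble:** The last wrist picture puts it about 1.2 mm towards the foot from centre, against a 3 mm limit. The cameras disagreed a little: the top view had suggested 0.6 mm, and two earlier wrist pictures 1.4 and 1.8 mm.
- **Other objects:** I saw nothing disturbed in the pictures, but did not measure each bystander at the end.

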